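# Clamp a glued chopping board and keep it pressed

### The job

The edge strip of the little chopping board has just been glued and lies loose in the bench clamp: first turn the pressure dial on the clamp until its white pointer line is at the red mark, then pump the orange trigger towards the wooden handle, stroke by stroke, until the jaw has pushed the strip tight against the board and the board against the pressure pad. Work the jaw with the trigger only, do not touch the wood or the jaw, do not crush it (only the green ring of the gauge rod may come out, never the red one), and leave everything else on the worktop alone. Finish while still squeezing the trigger, with the green ring showing: the clamp lets go if you do.

Things in the scene. Friction and masses are not known exactly. Their poses are not given: they have to be found in the camera images.
- clamp: grey bench clamp fixed on the worktop, 375 x 116 mm; origin under its middle, z up, x the way the jaw advances (roughly leftwards, +y). Bed top 14 mm up. Along x, mm: tail -175, trigger -126, handle -97, jaw, strip, board, pad, anvil head with dial 142 to 194, gauge rod's end 198. All is under 66 mm high but trigger (140), handle (142) and dial (104)
- dial_grip (a point): middle of the dial's bar grip, on its upright axis, 97 mm above the worktop; its frame turns with the dial. Black bar 34 mm long (along the point's x), 14 mm wide, its top 7 mm above this point, on a 36 mm disc, on a 60 mm scale plate whose top is 31 mm below this point. White pointer line on the half of the bar towards the point's -x
- dial (a joint): angle of the dial, rad, growing clockwise seen from above, 0 to 2.6; it stays where it is left (friction 0.12 N m). At 0 the pointer points along the clamp's -x, at 1.57 along the clamp's +y, straight at the red mark. Turning it up preloads the pad's spring
- trigger_grip (a point): centre of the trigger's finger area, 118 mm above the worktop: orange upright post, 12 mm thick along the clamp's x, 28 mm wide, top 22 mm above this point. It slides along the clamp's +x, towards the handle
- trigger_travel (a joint): travel of the trigger, m: 0 released, 0.014 fully squeezed; a return spring of about 3 N at 0 and 5 N at the end brings it back within 0.3 s when released. Squeezing force = return spring + 4 N jaw friction + force on the wood
- handle_grip (a point): centre of the fixed wooden handle beside the trigger, 118 mm above the worktop: upright post 14 mm thick along the clamp's x, 28 mm wide, top 24 mm above this point. Released, the trigger and handle measure 42 mm over their outer faces; fully squeezed 28 mm. Only the trigger moves
- jaw_travel (a joint): travel of the jaw along the clamp's +x, m, 0 to 0.06. A pawl on the trigger pushes its rack (5 mm teeth): a full stroke advances it by about 10 mm, 1 to 1 with the trigger once the pawl has caught (some mm of lost motion), and it stays while the trigger returns fully. Friction about 4 N. It slides back under load if the trigger is released
- jaw_face (a point): middle of the jaw's rubber face (88 x 28 mm), 32 mm above the worktop; faces the clamp's +x
- strip: the loose edge strip, wood, 22 mm (along the clamp's x) x 100 x 18 mm, lying on the bed between jaw and board; origin under its middle
- strip_edge (a point): middle of the strip's face that is glued to the board (11 mm from its middle along the strip's +x, half-way up)
- board: the loose board, pale wood, 80 mm (along the clamp's x) x 100 x 18 mm, lying on the bed between strip and pressure pad; origin under its middle
- board_edge (a point): middle of the board's face that gets the strip (40 mm from its middle along the board's -x, half-way up)
- pad_face (a point): middle of the rubber face of the sprung pressure pad (90 x 30 mm), 32 mm above the worktop, facing the clamp's -x; at +118 mm along the clamp's x at rest
- jaw: the sliding jaw with its rack (grey block 21 x 92 x 32 mm with a rubber face)
- trigger: the orange trigger (see trigger_grip)
- candle: jar candle in clear glass with a blue-grey label, 101 mm high, bystander
- mill: wooden mill, 130 mm high, bystander
- pepper_pot: glass pepper pot with grey cap, 90 mm high, bystander
- rod_tip (a point): middle of the free end of the gauge rod (12 mm thick, fixed to the pad), 36 mm above the worktop, at +198 mm along the clamp's x with the pad at rest; it moves out along +x exactly as the pad is pushed in. Green ring out from 3 mm (+201), red ring out from 10 mm (+208). With the dial at the mark the pad yields from about 5.5 N, then 1 N per mm
Mind the look-alikes: they are no part of the job. Of the things that look like the strip, the larger one is meant.

How it is judged:
By the outcome, as a careful person would: the job done as asked, in the order asked, and still so for the second after the job is handed in, while the arm keeps its last pose, push and grip.
It also fails if it takes over 72 s, if anything falls off the work surface, if the arm or the gripper's body presses on something with over 40 N, if the wrist force passes 120 N, or if a joint passes its speed limit or range.

### The arm

A 6-joint arm with a two-finger parallel gripper is mounted at the origin on a cart in front of the work surface, level with it; the furniture and walls round the work are solid. World frame = base frame: x ahead of the robot, y to its left, z up, the work surface at z = 0. Lengths are in m, angles in rad, forces in N, time in s.
With the tool pointing down it reaches from about 0.3 to 0.775 m from the base axis. Payload 14.6 kg.
Tool frame: the origin (TCP) lies at the very end of the fingers, on their centre line; the grasp point (between the pads) lies 19 mm behind it; z points along the fingers, y is the direction in which the jaws open and shut (so a half turn about z gives the same grasp; the last joint's range is limited). The gripper opens to 94 mm and grips with 3 to 60 N. Pads are 16 mm wide; open, the fingers measure 119 mm over their backs; the gripper's body (75 mm by 177 mm) begins 78 mm behind the grasp point.
Start: joints at [1.098, 0.3, 1.521, -0, 1.321, -0.067], TCP at [0.217, 0.505, 0.205] pointing down, gripper open.
Joint ranges: [-3.03, 3.03], [-0.79, 2.21], [0.23, 2.52], [-1.04, 4.18], [0, 3.07], [-2.55, 2.55]. Speed limits (rad/s): [2.22, 2.22, 2.57, 3.14, 3.14, 3.14].

### API

Orientations are given as a unit quaternion [x, y, z, w].
In Python, from cell import robot gives the robot as it stands. The module is installed in compiled form; this text tells all that it offers.
- The arm moves only by the tool drive_tool, never from a script. Its argument "moves" is a list of rows, each a list of 7 numbers: the shift along the tool's x, y, z in units of 200 mm (1.0 is 200 mm), then the turn, a rotation vector about the tool's x, y, z in units of 180 degrees (1.0 is 180 degrees), then the closure in counts, from 0 (fully open) to 255 (shut). In form: [[dx, dy, dz, rx, ry, rz, grip], ...]. A call has 1 to 12 rows; each row is the pose to reach, as a shift and turn from the pose measured when the call began, along the tool's axes at that moment, turning the shorter way round; what a row does not reach only later rows make up. A row lasts 1/8 s, in which the tool goes at most 62.5 mm and 10.7 degrees, less where a joint would pass 70% of its speed; a pose out of reach is approached as far as the arm can. A call with a number of a shift or a turn outside -1 to 1 is refused whole. A call with a gripper value outside its range is refused whole. The fingers move at their own pace and stop on an object; "grip_force" is the grip in N (left out, the last holds). Time passes only in rows, so rows that repeat a pose let the fingers close. It gives the time, the measured TCP pose, the force and the opening at its end, in the units of the state.
- robot.sense(): the state, without advancing time (a new reading comes with each control period).
- robot.grab_frame(name): name is "side" or "top" or "wrist"; returns a dict with "pixels" (400x640x3 uint8, red, green, blue), "depth" (400x640 float32, m along the optical axis (not along the pixel's ray), 0 where there is no reading), "mtx" (3x3 intrinsics, pixels), "R" (3x3) and "t" (3): a world point X has camera coordinates R X + t. Camera axes: x right, y down, z forward; pixel columns grow to the right and rows downward; lengths in m; the calibration is good to about 2 mm. A picture is of the moment at which its call begins.
- robot.hand_in(): hands the job in, once; it reports no verdict.
The state is a dict: "time_s": time; "qpos": joint angles; "qvel": joint speeds; "tau": joint torques, N m; "position": TCP position; "eef_rot": TCP orientation; "contact_force": force on the tool from outside, world axes, zero at the start; "torque": the same for the moment, N m; "opening": finger opening in m.
Only numpy, scipy, OpenCV 4.12 (cv2) and the standard library are available. Lean on these libraries where they do the work, as an engineer would, in place of code of your own. Each camera call takes 0.05 s, during which the arm holds its last target.

## Working session

There is one attempt and no reset: what is moved stays moved. The work goes in short steps, Python scripts to look and compute and a tool call to move; the robot and the scene stay as the last step left them, time stands still between calls to the robot, and variables do not carry over. Pictures are saved under pics/ and viewed, and the job is handed in when it is done.

Besides the shell and the picture viewer there is one more tool, called by a JSON object that holds its "op" and its "data". drive_tool: Moves the arm, as the interface text tells. Shifts and turns lie within -1 to 1; 1 stands for 200 mm of shift or 180 degrees of turn. Its arguments: {"type":"object","properties":{"moves":{"type":"array"},"grip_force":{"type":"number"}},"required":["moves"]}

```bash
mkdir -p pics; cat > h.py <<'E'
import numpy as np, cv2
from cell import robot
def shot(n,tag):
    f=robot.grab_frame(n); cv2.imwrite(f"pics/{tag}.png",f["pixels"][:,:,::-1]); np.savez(f"pics/{tag}.npz",**{k:np.array(v) for k,v in f.items()}); return f
def load(tag): return dict(np.load(f"pics/{tag}.npz"))
def ray(f,u,v):
    R=f["R"];t=f["t"]; d=np.linalg.solve(f["mtx"],[u,v,1.]); return -R.T@t, R.T@d
def onplane(f,u,v,z):
    o,d=ray(f,u,v); return o+d*(z-o[2])/d[2]
def depthpt(f,u,v):
    o,d=ray(f,u,v); return o+d*f["depth"][int(v),int(u)]
def two(f,a,g,b):
    o1,d1=ray(f,*a);o2,d2=ray(g,*b)
    s=np.linalg.lstsq(np.stack([d1,-d2],1),o2-o1,rcond=None)[0]
    p,q=o1+d1*s[0],o2+d2*s[1]; return (p+q)/2,np.linalg.norm(p-q)
def proj(f,X):
    c=f["R"]@np.array(X)+f["t"]; p=f["mtx"]@c; return p[:2]/p[2]
E
python3 - <<'E'
from h import *
for n in("side","top","wrist"): f=shot(n,n+"0"); print(n,(-f["R"].T@f["t"]).round(3))
print(robot.sense())
E
```

```text
side [0.42  1.101 0.415]
top [0.397 0.291 0.953]
wrist [0.152 0.533 0.384]
{'time_s': 0.15, 'qpos': array([ 1.09845116e+00,  3.00358113e-01,  1.52145770e+00, -1.72272851e-05,
        1.32074821e+00, -6.65919032e-02]), 'qvel': array([ 0.0015578 , -0.00208863, -0.00175449, -0.00011203,  0.00045207,
        0.00038715]), 'tau': array([ 1.23155958e-03, -5.31957471e+01, -3.52822852e+01,  7.08957296e-02,
        2.35334906e-02, -7.39912366e-05]), 'position': array([0.21699222, 0.50514293, 0.20500051]), 'eef_rot': array([ 2.01485682e-01,  9.79491339e-01, -4.70378199e-04, -1.21254755e-04]), 'contact_force': array([-0.15593685, -0.40538241, -0.15362134]), 'torque': array([-0.00434941,  0.01742886, -0.06157296]), 'opening': 0.09341554685957222}
```

View pics/side0.png

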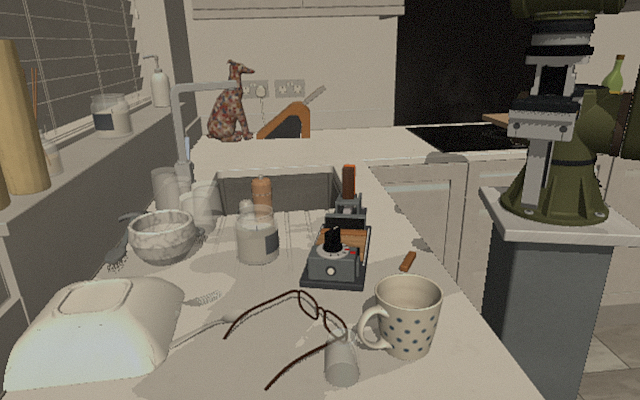

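View pics/top0.png

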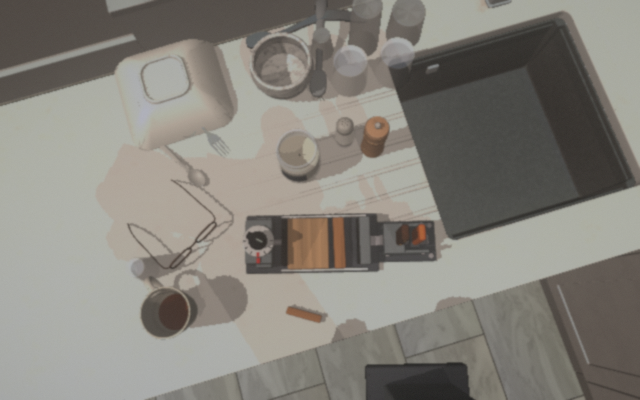

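View pics/wrist0.png

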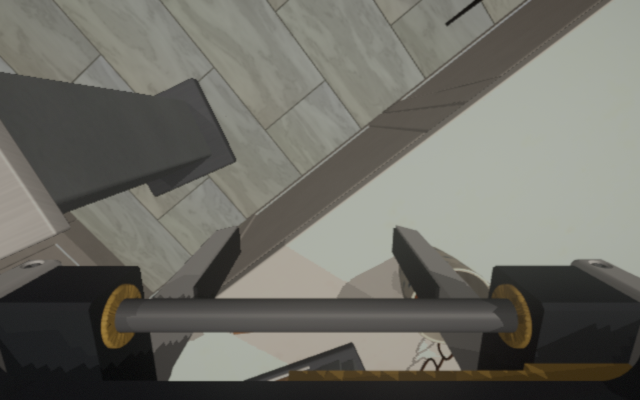

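```bash
python3 - <<'E'
from h import *
t=load("top0");s=load("side0")
print(proj(t,[.217,.505,.205]),proj(s,[.217,.505,.205]))
im=cv2.imread("pics/top0.png")[195:290,230:450]; im=cv2.convertScaleAbs(im,alpha=1.5); cv2.imwrite("pics/topz.png",cv2.resize(im,None,fx=3.6,fy=3.6,interpolation=cv2.INTER_CUBIC))
im=cv2.imread("pics/side0.png")[155:295,280:430]; cv2.imwrite("pics/sidez.png",cv2.resize(im,None,fx=4,fy=4,interpolation=cv2.INTER_CUBIC))
for n,f,pts in(("t",t,[(258,240),(258,258),(403,233),(421,235),(340,243),(364,240),(250,250)]),("s",s,[(348,170),(332,235),(330,272)])):
  for p in pts: print(n,p,depthpt(f,*p).round(4))
E
```

```text
[190.12041879 429.5791278 ] [534.09667187 195.83946218]
t (258, 240) [0.5085 0.4198 0.104 ]
t (258, 258) [0.4797 0.4257 0.0656]
t (403, 233) [0.5086 0.165  0.1402]
t (421, 235) [0.5042 0.1345 0.1402]
t (340, 243) [0.5078 0.271  0.0284]
t (364, 240) [0.5101 0.2254 0.0465]
t (250, 250) [0.4951 0.4408 0.0653]
s (348, 170) [0.5103 0.1713 0.1363]
s (332, 235) [0.5122 0.4395 0.0979]
s (330, 272) [0.5143 0.457  0.0342]
```

View pics/topz.png

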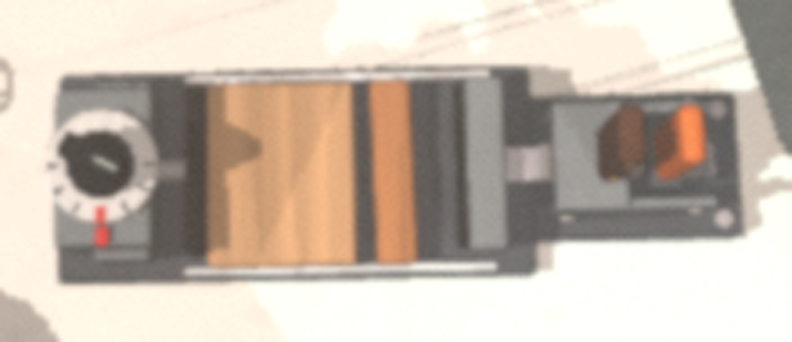

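View pics/sidez.png

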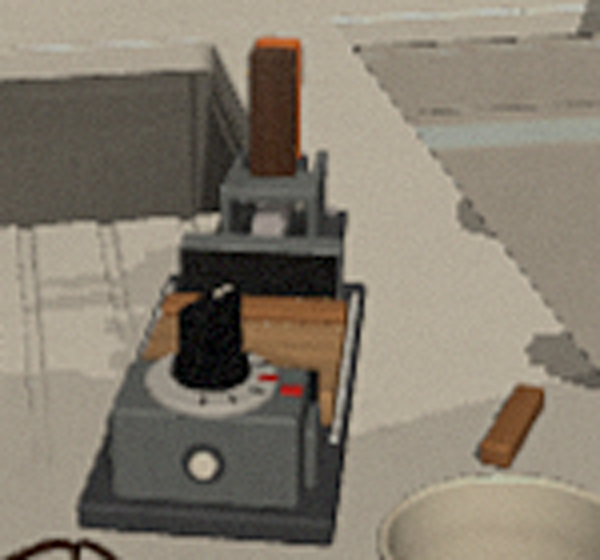

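```bash
python3 - <<'E'
from h import *
t=load("top0");s=load("side0")
def cloud(f):
    v,u=np.mgrid[:400,:640]; d=f["depth"]; K=f["mtx"]
    c=np.stack([(u-K[0,2])/K[0,0]*d,(v-K[1,2])/K[1,1]*d,d],-1)
    return (c-f["t"])@f["R"]
for n,f in(("t",t),("s",s)):
    P=cloud(f); P[f["depth"]==0]=9
    for name,(x0,x1,y0,y1,z0,z1) in dict(bar=(.46,.56,.38,.47,.098,.108),disc=(.46,.56,.38,.47,.085,.095),plate=(.46,.56,.36,.47,.062,.07),grips=(.46,.56,.1,.22,.12,.15)).items():
        m=(P[...,0]>x0)&(P[...,0]<x1)&(P[...,1]>y0)&(P[...,1]<y1)&(P[...,2]>z0)&(P[...,2]<z1)
        q=P[m]
        if len(q)<6: print(n,name,len(q)); continue
        r=cv2.minAreaRect((q[:,:2]*1000).astype(np.float32))
        print(n,name,len(q),q.mean(0).round(4),q.min(0).round(3),q.max(0).round(3),[np.round(a,1) for a in r])
# rails: light lines in top
im=t["pixels"]; 
hsv=cv2.cvtColor(im,cv2.COLOR_RGB2HSV)
# orange trigger top / brown handle top
P=cloud(t)
m=(P[...,2]>.13)&(P[...,2]<.15)&(P[...,1]<.25)&(P[...,1]>.08)
vs,us=np.where(m); print(us.min(),us.max(),vs.min(),vs.max())
for v in range(vs.min(),vs.max()+1): print(v,[(tuple(im[v,u])) if m[v,u] else 0 for u in range(us.min(),us.max()+1,2)])
E
```

```text
t bar 149 [0.5126 0.4252 0.104 ] [0.5   0.409 0.098] [0.525 0.442 0.107] [array([513. , 425.6]), array([34. , 13.8]), np.float64(61.9)]
t disc 12 [0.5065 0.4216 0.0893] [0.501 0.409 0.087] [0.513 0.441 0.094] [array([506.5, 425.2]), array([32.3,  9.4]), np.float64(83.7)]
t plate 537 [0.5102 0.4239 0.0659] [0.471 0.396 0.062] [0.552 0.454 0.07 ] [array([511.9, 425.1]), array([78.9, 58.9]), np.float64(4.6)]
t grips 302 [0.5098 0.1489 0.1379] [0.497 0.126 0.12 ] [0.524 0.168 0.145] [array([510.4, 147.1]), array([42. , 27.7]), np.float64(89.9)]
s bar 91 [0.5136 0.4326 0.1017] [0.502 0.415 0.098] [0.526 0.446 0.105] [array([513.4, 430. ]), array([33. , 13.7]), np.float64(63.9)]
s disc 84 [0.5136 0.4371 0.0899] [0.502 0.419 0.085] [0.527 0.447 0.095] [array([510.7, 434.4]), array([32.7, 12.8]), np.float64(40.6)]
s plate 288 [0.5122 0.4408 0.0651] [0.478 0.405 0.062] [0.543 0.459 0.07 ] [array([510.2, 432.6]), array([64.5, 51.9]), np.float64(5.9)]
s grips 150 [0.5111 0.1626 0.1322] [0.499 0.132 0.12 ] [0.526 0.174 0.141] [array([511.8, 153.5]), array([26.5, 42.1]), np.float64(1.8)]
352 425 
[... 28229 characters left out ...]
nt8(57)), (np.uint8(149), np.uint8(84), np.uint8(58))]
239 [0, 0, 0, 0, 0, 0, 0, 0, 0, 0, 0, 0, 0, 0, 0, 0, 0, 0, 0, 0, 0, 0, 0, 0, 0, (np.uint8(70), np.uint8(56), np.uint8(48)), (np.uint8(77), np.uint8(60), np.uint8(50)), (np.uint8(75), np.uint8(59), np.uint8(50)), (np.uint8(66), np.uint8(56), np.uint8(49)), 0, 0, 0, 0, 0, (np.uint8(141), np.uint8(81), np.uint8(54)), (np.uint8(148), np.uint8(84), np.uint8(55)), (np.uint8(126), np.uint8(77), np.uint8(58))]
240 [0, 0, 0, 0, 0, 0, 0, 0, 0, 0, 0, 0, 0, 0, 0, 0, 0, 0, 0, 0, 0, 0, 0, 0, 0, 0, (np.uint8(78), np.uint8(64), np.uint8(52)), (np.uint8(73), np.uint8(60), np.uint8(52)), 0, 0, 0, 0, 0, 0, 0, (np.uint8(118), np.uint8(75), np.uint8(57)), 0]
```

```bash
cat >> h.py <<'E'
from scipy.spatial.transform import Rotation as Ro
def cloud(f):
    v,u=np.mgrid[:400,:640]; d=f["depth"]; K=f["mtx"]
    c=np.stack([(u-K[0,2])/K[0,0]*d,(v-K[1,2])/K[1,1]*d,d],-1)
    P=(c-f["t"])@f["R"]; P[d==0]=9; return P
def plan(p,yaw):  # yaw of tool y axis, deg; tool down
    s=robot.sense(); R=Ro.from_quat(s["eef_rot"])
    y=np.array([np.cos(np.radians(yaw)),np.sin(np.radians(yaw)),0]); z=np.array([0,0,-1.]); x=np.cross(y,z)
    T=Ro.from_matrix(np.stack([x,y,z],1))
    d=R.inv().apply(np.array(p)-s["position"]); r=(R.inv()*T).as_rotvec()
    print("row",(d/.2).round(4),(r/np.pi).round(4),"| pos",s["position"].round(4),"t",round(s["time_s"],2))
E
python3 - <<'E'
from h import *
s=load("side0");t=load("top0")
P=cloud(s)
for z in np.arange(.066,.108,.004):
    m=(abs(P[...,2]-z)<.002)&(abs(P[...,0]-.513)<.03)&(abs(P[...,1]-.4256)<.03)
    q=P[m]; print(round(z,3),len(q),q[:,0].min().round(4),q[:,0].max().round(4),q[:,1].min().round(4),q[:,1].max().round(4)) if len(q) else 0
# clamp yaw: dark base outline / jaw etc by depth in top
P=cloud(t); im=t["pixels"].astype(int)
for nm,z0,z1,y0,y1 in(("jaw",.042,.05,.2,.25),("head",.06,.0675,.385,.46),("wood",.024,.036,.25,.39)):
    m=(P[...,2]>z0)&(P[...,2]<z1)&(P[...,1]>y0)&(P[...,1]<y1)&(abs(P[...,0]-.51)<.08)
    q=P[m]; print(nm,len(q),q.mean(0).round(4),cv2.minAreaRect((q[:,:2]*1000).astype(np.float32)))
plan([.513,.4256,.205],151.9)
E
```

```text
0.066 200 0.4848 0.5427 0.4053 0.4551
0.07 49 0.4963 0.5289 0.4202 0.4478
0.074 68 0.4973 0.5308 0.4191 0.4462
0.078 31 0.5025 0.5269 0.4189 0.4467
0.082 33 0.5022 0.5263 0.4204 0.4473
0.086 33 0.502 0.5266 0.4188 0.4466
0.09 34 0.5021 0.5264 0.421 0.4465
0.094 34 0.5021 0.5261 0.4206 0.4456
0.098 32 0.5021 0.5261 0.4204 0.446
0.102 72 0.5023 0.5261 0.4149 0.4451
0.106 3 0.5069 0.5205 0.4249 0.4421
jaw 554 [0.511  0.2265 0.0476] ((511.52752685546875, 225.977294921875), (25.1617431640625, 90.86072540283203), 89.5756607055664)
head 618 [0.5112 0.4246 0.0638] ((512.7635498046875, 424.9809265136719), (82.5409164428711, 58.739776611328125), 1.339888334274292)
wood 2646 [0.5094 0.321  0.0324] ((510.482666015625, 321.18756103515625), (119.48548126220703, 99.93240356445312), 88.58013916015625)
row [-1.5169e+00  2.1880e-01 -3.0000e-04] [-2.00e-04 -2.00e-04 -4.73e-01] | pos [0.217  0.5051 0.205 ] t 0.15
```

{"op": "drive_tool", "data": {"moves": [[-0.3, 0.04, 0, 0, 0, -0.05, 0], [-0.6, 0.09, 0, 0, 0, -0.1, 0], [-0.8, 0.12, 0, 0, 0, -0.16, 0], [-0.9, 0.13, 0, 0, 0, -0.22, 0], [-0.9, 0.13, 0, 0, 0, -0.27, 0], [-0.9, 0.13, 0, 0, 0, -0.27, 0]]}}

```text
time_s: 0.9
position: [0.3927, 0.4578, 0.2047]
eef_rot: [-0.219, 0.976, -0.0, -0.001]
contact_force: [0.1, -0.4, -0.0]
opening: 0.0942
```

```bash
python3 -c "
from h import *
plan([.513,.4256,.205],151.9)"
```

```text
row [-0.4749 -0.4024 -0.002 ] [-1.000e-04 -5.000e-04 -2.035e-01] | pos [0.3927 0.4578 0.2047] t 0.9
```

{"op": "drive_tool", "data": {"moves": [[-0.24, -0.2, 0, 0, 0, -0.06, 0], [-0.44, -0.37, 0, 0, 0, -0.12, 0], [-0.475, -0.402, 0, 0, 0, -0.18, 0], [-0.475, -0.402, 0, 0, 0, -0.2035, 0], [-0.475, -0.402, 0, 0, 0, -0.2035, 0]]}}

```text
time_s: 1.52
position: [0.5128, 0.4258, 0.2044]
eef_rot: [-0.513, 0.859, -0.0, -0.001]
contact_force: [-0.8, 0.5, 0.2]
opening: 0.0942
```

```bash
python3 -c "
from h import *
plan([.513,.4256,.082],151.9); f=shot('wrist','w1'); shot('top','t1')
im=cv2.imread('pics/w1.png'); print(robot.sense()['qpos'].round(2), proj(f,[.513,.4256,.104]))"
```

```text
row [-0.0007 -0.0018  0.6119] [ 0.0001 -0.0006 -0.0011] | pos [0.5128 0.4258 0.2044] t 1.52
[ 0.64  0.57  1.14 -0.    1.43 -2.01] [316.15448167 200.02962233]
```

View pics/w1.png

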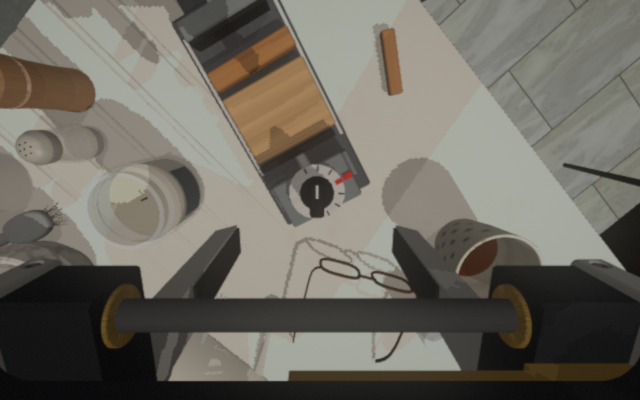

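View pics/t1.png

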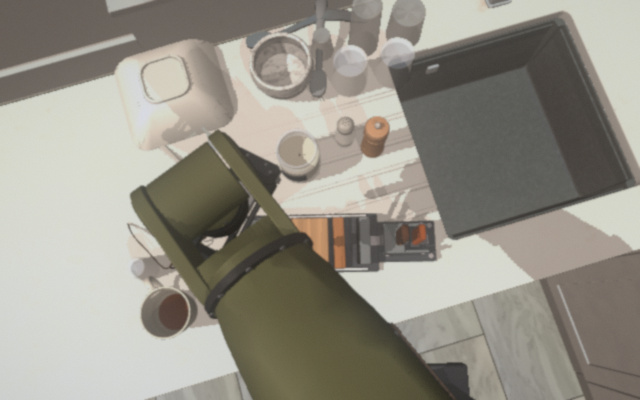

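{"op": "drive_tool", "data": {"moves": [[0, -0.002, 0.2, 0, 0, 0, 60], [0, -0.002, 0.4, 0, 0, 0, 120], [0, -0.002, 0.55, 0, 0, 0, 120], [0, -0.002, 0.61, 0, 0, 0, 140], [0, -0.002, 0.61, 0, 0, 0, 140]], "grip_force": 30}}

```text
time_s: 2.25
position: [0.5128, 0.4257, 0.0827]
eef_rot: [-0.512, 0.859, -0.0, -0.001]
contact_force: [-0.4, -0.2, -0.5]
opening: 0.0477
```

{"op": "drive_tool", "data": {"moves": [[0, 0, 0, 0, 0, 0, 200], [0, 0, 0, 0, 0, 0, 230], [0, 0, 0, 0, 0, 0, 230], [0, 0, 0, 0, 0, 0, 230], [0, 0, 0, 0, 0, 0, 230]]}}

```text
time_s: 2.88
position: [0.5124, 0.4261, 0.0832]
eef_rot: [-0.513, 0.859, 0.0, -0.001]
contact_force: [-5.0, 1.7, 5.5]
opening: 0.0137
```

```bash
python3 -c "
from h import *
plan([.513,.4256,.082],89.5);print(robot.sense())
shot('side','s1')"
```

```text
row [ 0.0008 -0.0041  0.0062] [ 0.     -0.0006  0.3454] | pos [0.5124 0.4261 0.0832] t 2.88
{'time_s': 2.875, 'qpos': array([ 6.38728163e-01,  6.69904990e-01,  1.27060413e+00,  2.97504467e-04,
        1.20283522e+00, -2.00863884e+00]), 'qvel': array([ 0.00267934,  0.00115003,  0.00161821,  0.00011098,  0.00130765,
       -0.00038557]), 'tau': array([ -2.96020389, -68.38792562, -33.218472  ,  -0.98337371,
        -0.84556444,   0.11281276]), 'position': array([0.51235504, 0.42613978, 0.0832481 ]), 'eef_rot': array([-5.12618309e-01,  8.58616144e-01,  5.02250089e-05, -8.85337760e-04]), 'contact_force': array([-5.0032594 ,  1.73225704,  5.54011586]), 'torque': array([0.2871185 , 1.05848771, 0.06507294]), 'opening': 0.01372514220719256}
```

View pics/s1.png

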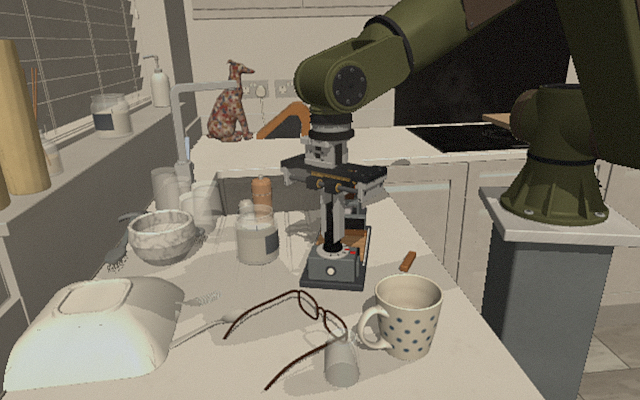

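{"op": "drive_tool", "data": {"moves": [[0, 0, 0, 0, 0, 0.05, 230], [0, 0, 0, 0, 0, 0.1, 230], [0, 0, 0, 0, 0, 0.15, 230], [0, 0, 0, 0, 0, 0.2, 230], [0, 0, 0, 0, 0, 0.25, 230], [0, 0, 0, 0, 0, 0.3, 230], [0, 0, 0, 0, 0, 0.345, 230], [0, 0, 0, 0, 0, 0.345, 230], [0, 0, 0, 0, 0, 0.345, 230]]}}

```text
time_s: 4.05
position: [0.5117, 0.4272, 0.0833]
eef_rot: [0.004, 1.0, 0.0, -0.001]
contact_force: [-4.2, 6.8, -0.6]
opening: 0.0135
```

```bash
python3 -c "
from h import *
plan([.513,.4256,.082],89.5);s=robot.sense();print(s['contact_force'],s['torque'],s['opening'])"
```

```text
row [-0.0066 -0.0078  0.0065] [ 0.0002 -0.0007  0.0005] | pos [0.5117 0.4272 0.0833] t 4.05
[-4.18571824  6.78324501 -0.61889327] [ 1.3345448   0.86498607 -0.06797524] 0.013492408550144342
```

Open partly, rise, and look with the wrist camera.

{"op": "drive_tool", "data": {"moves": [[0, 0, 0, 0, 0, 0, 190], [0, 0, 0, 0, 0, 0, 150], [0, 0, 0, 0, 0, 0, 130], [0, 0, -0.3, 0, 0, 0, 100], [0, 0, -0.6, 0, 0, 0, 50], [0, 0, -0.6, 0, 0, 0, 0], [0, 0, -0.6, 0, 0, 0, 0]]}}

```text
time_s: 4.92
position: [0.5118, 0.4268, 0.2025]
eef_rot: [0.004, 1.0, 0.0, -0.001]
contact_force: [0.1, 0.1, 0.1]
opening: 0.0805
```

```bash
python3 -c "
from h import *
f=shot('wrist','w2')
im=cv2.imread('pics/w2.png')
c=proj(f,[.5125,.426,.104]).astype(int);print(c)
cv2.imwrite('pics/w2z.png',cv2.resize(im[c[1]-45:c[1]+45,c[0]-60:c[0]+60],None,fx=6,fy=6,interpolation=cv2.INTER_CUBIC))
print(robot.sense()['position'])"
```

```text
[315 200]
[0.51162199 0.4266934  0.20167932]
```

View pics/w2.png

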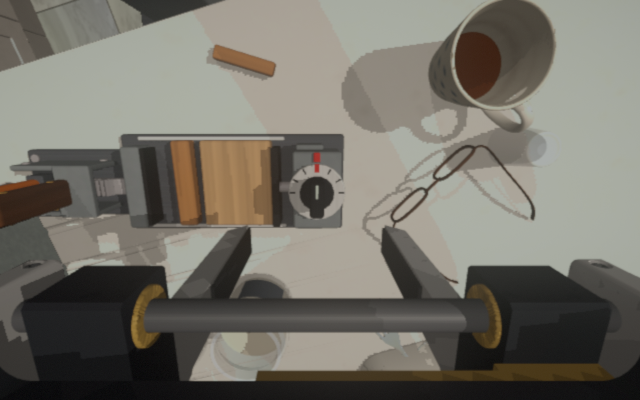

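View pics/w2z.png

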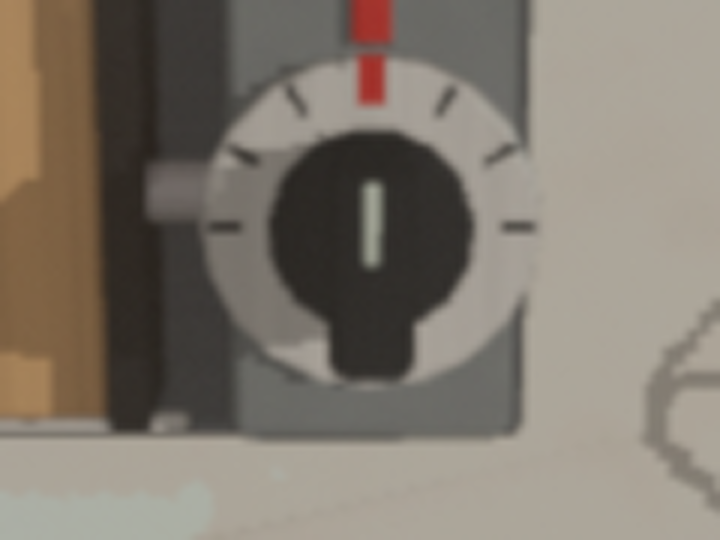

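```bash
python3 -c "
from h import *
plan([.5110,.150,.21],89.5)
f=load('w2'); P=cloud(f)
# profile along y at x=.51
for x in(.49,.51,.53):
  m=(abs(P[...,0]-x)<.003)&(P[...,1]>.19)&(P[...,1]<.42)&(P[...,2]<.2)
  q=P[m]; o=np.argsort(q[:,1]); q=q[o]; 
  z=q[:,2]; prev=None; out=[]
  for a in q:
    k=round(a[2]/.004)
    if prev is None or abs(a[2]-prev)>.006: out.append((round(a[1],3),round(a[2],3)))
    prev=a[2]
  print(x,out)
"
```

```text
row [-0.0068 -1.3835 -0.0406] [-0.0002 -0.0013  0.0005] | pos [0.5116 0.4267 0.2017] t 4.97
0.49 [(np.float64(0.19), np.float64(0.061)), (np.float64(0.19), np.float64(0.032)), (np.float64(0.19), np.float64(0.059)), (np.float64(0.19), np.float64(0.047)), (np.float64(0.19), np.float64(0.064)), (np.float64(0.19), np.float64(0.053)), (np.float64(0.19), np.float64(0.025)), (np.float64(0.19), np.float64(0.062)), (np.float64(0.19), np.float64(0.023)), (np.float64(0.19), np.float64(0.03)), (np.float64(0.19), np.float64(0.059)), (np.float64(0.19), np.float64(0.021)), (np.float64(0.19), np.float64(0.063)), (np.float64(0.19), np.float64(0.046)), (np.float64(0.19), np.float64(0.061)), (np.float64(0.19), np.float64(0.063)), (np.float64(0.19), np.float64(0.02)), (np.float64(0.191), np.float64(0.054)), (np.float64(0.191), np.float64(0.014)), (np.float64(0.191), np.float64(0.033)), (np.float64(0.191), np.float64(0.044)), (np.float64(0.191), np.float64(0.055)), (np.float64(0.191), np.float64(0.016)), (np.float64(0.191), np.float64(0.066)), (np.float64(0.191), np.float64(0.04)), (np.float64(0.191), np
[... 12769 characters left out ...]
5), np.float64(0.013)), (np.float64(0.285), np.float64(0.027)), (np.float64(0.285), np.float64(0.014)), (np.float64(0.295), np.float64(0.032)), (np.float64(0.377), np.float64(0.047)), (np.float64(0.384), np.float64(0.019)), (np.float64(0.384), np.float64(0.03)), (np.float64(0.384), np.float64(0.019)), (np.float64(0.384), np.float64(0.04)), (np.float64(0.384), np.float64(0.019)), (np.float64(0.384), np.float64(0.04)), (np.float64(0.384), np.float64(0.031)), (np.float64(0.384), np.float64(0.041)), (np.float64(0.384), np.float64(0.022)), (np.float64(0.384), np.float64(0.013)), (np.float64(0.401), np.float64(0.066)), (np.float64(0.401), np.float64(0.059)), (np.float64(0.418), np.float64(0.074))]
```

{"op": "drive_tool", "data": {"moves": [[0, -0.25, -0.04, 0, 0, 0, 0], [0, -0.5, -0.04, 0, 0, 0, 0], [0, -0.75, -0.04, 0, 0, 0, 0], [0, -0.95, -0.04, 0, 0, 0, 0], [0, -0.95, -0.04, 0, 0, 0, 0]]}}

```text
time_s: 5.6
position: [0.5101, 0.2345, 0.2088]
eef_rot: [0.005, 1.0, -0.001, -0.003]
contact_force: [-0.5, 0.0, -0.2]
opening: 0.0938
```

```bash
python3 -c "
from h import *
plan([.5110,.147,.21],89.5)
f=shot('wrist','w3'); P=cloud(f)
m=(P[...,2]>.13)&(P[...,2]<.146)&(P[...,1]>.1)&(P[...,1]<.19)&(abs(P[...,0]-.51)<.04)
q=P[m]; print(len(q),q.mean(0).round(4),cv2.minAreaRect((q[:,:2]*1000).astype(np.float32)))"
```

```text
row [-0.0089 -0.4374 -0.0055] [-0.0005 -0.0019 -0.0004] | pos [0.5101 0.2345 0.2088] t 5.6
1122 [0.5094 0.1497 0.1393] ((510.2619934082031, 147.85643005371094), (41.63837814331055, 27.49073028564453), 89.94550323486328)
```

View pics/w3.png

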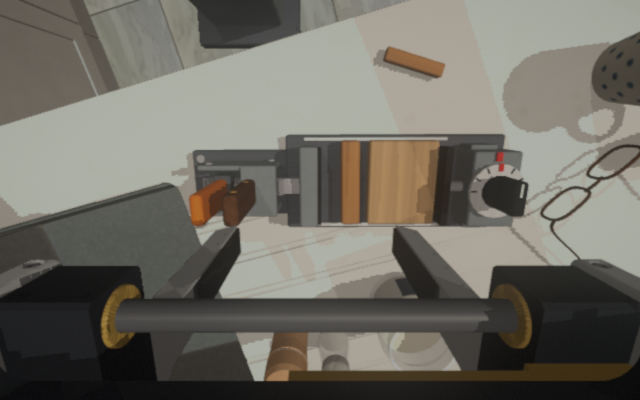

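{"op": "drive_tool", "data": {"moves": [[-0.004, -0.25, 0, 0, 0, 0, 0], [-0.006, -0.435, 0, 0, 0, 0, 0], [-0.006, -0.435, 0, 0, 0, 0, 0], [-0.006, -0.435, 0, 0, 0, 0, 0]]}}

```text
time_s: 6.15
position: [0.5105, 0.1499, 0.2085]
eef_rot: [0.004, 1.0, -0.001, -0.003]
contact_force: [0.0, -0.1, 0.1]
opening: 0.0935
```

```bash
python3 -c "
from h import *
plan([.5103,.1475,.1],89.6)
t=load('top0'); print('mill',onplane(t,375,130,.13),'pot',onplane(t,345,125,.09))
f=shot('wrist','w4'); P=cloud(f)
m=(P[...,2]>.13)&(P[...,2]<.146)&(P[...,1]>.1)&(P[...,1]<.19)&(abs(P[...,0]-.51)<.04)
q=P[m]; print(len(q),q.mean(0).round(4),cv2.minAreaRect((q[:,:2]*1000).astype(np.float32)))"
```

```text
row [-0.0027 -0.0115  0.5423] [-0.0004 -0.0021 -0.0004] | pos [0.5105 0.1499 0.2085] t 6.15
mill [0.69978667 0.20266286 0.13      ] pot [0.72654603 0.25504443 0.09      ]
1011 [0.5095 0.148  0.1398] ((510.72686767578125, 146.9835662841797), (41.6573371887207, 27.801410675048828), 89.62925720214844)
```

{"op": "drive_tool", "data": {"moves": [[0, -0.0115, 0.15, 0, -0.002, 0, 0], [0, -0.0115, 0.35, 0, -0.002, 0, 0], [0, -0.0115, 0.5, 0, -0.002, 0, 40], [0, -0.0115, 0.542, 0, -0.002, 0, 80], [0, -0.0115, 0.542, 0, -0.002, 0, 92], [0, -0.0115, 0.542, 0, -0.002, 0, 92]], "grip_force": 20}}

```text
time_s: 6.95
position: [0.5103, 0.148, 0.1014]
eef_rot: [0.004, 1.0, -0.0, 0.001]
contact_force: [0.3, 1.1, 0.2]
opening: 0.0609
```

```bash
python3 -c "
from h import *
plan([.5103,.1475,.1],89.6); s=robot.sense(); print(s['opening'],s['contact_force'])
shot('side','s5');shot('top','t5'); shot('wrist','w5')"
```

```text
row [ 0.0002 -0.0026  0.0068] [-0.0003  0.0005 -0.0002] | pos [0.5103 0.148  0.1014] t 6.95
0.060894829213543 [0.28265467 1.05601727 0.17489687]
```

View pics/s5.png

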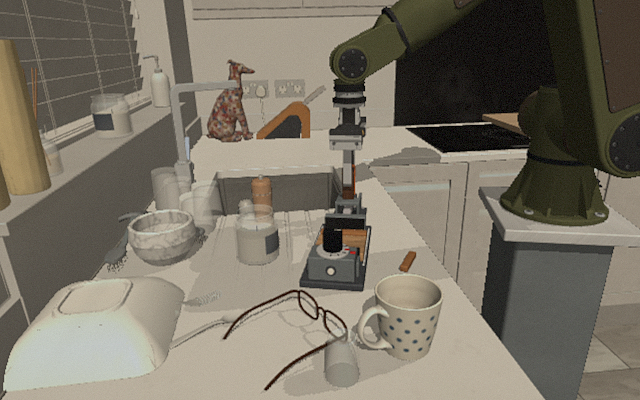

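View pics/t5.png

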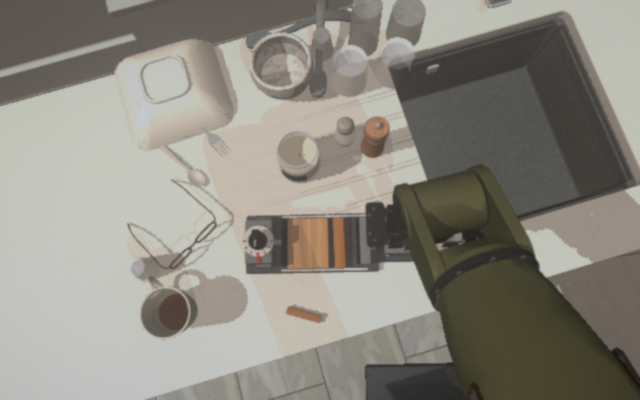

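View pics/w5.png

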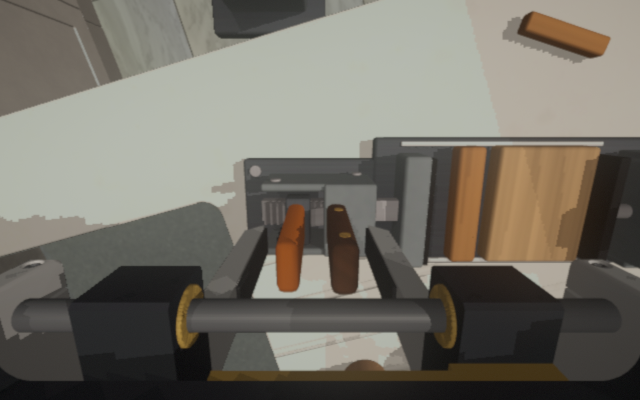

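{"op": "drive_tool", "data": {"moves": [[0, 0, 0.006, 0, 0, 0, 135], [0, 0, 0.006, 0, 0, 0, 142], [0, 0.01, 0.006, 0, 0, 0, 153], [0, 0.02, 0.006, 0, 0, 0, 165], [0, 0.03, 0.006, 0, 0, 0, 178], [0, 0.035, 0.006, 0, 0, 0, 190], [0, 0.035, 0.006, 0, 0, 0, 190], [0, 0.035, 0.006, 0, 0, 0, 190]]}}

```text
time_s: 8.1
position: [0.5102, 0.1553, 0.0999]
eef_rot: [0.004, 1.0, -0.0, 0.001]
contact_force: [1.1, 6.3, 0.1]
opening: 0.0277
```

```bash
cat >> h.py <<'E'
def look(tag):
    s=robot.sense(); print("t",round(s["time_s"],2),"open",round(s["opening"],4),"pos",s["position"].round(4),"F",s["contact_force"].round(1),"T",s["torque"].round(2))
    f=shot("wrist","w"+tag); g=shot("top","t"+tag); shot("side","s"+tag)
    for n,f in(("w",f),("t",g)):
        P=cloud(f); im=f["pixels"].astype(int)
        out=[]
        for x in(.49,.51,.53):
            m=(abs(P[...,0]-x)<.004)&(P[...,1]>.19)&(P[...,1]<.4)
            q=P[m]
            j=q[(q[:,2]>.044)&(q[:,2]<.051)&(q[:,1]<.35)]; w=q[(q[:,2]>.029)&(q[:,2]<.035)&(q[:,1]>.24)&(q[:,1]<.39)]
            if len(j)<3 or len(w)<3: continue
            ws=np.sort(w[:,1]); gaps=[(ws[i].round(4),ws[i+1].round(4)) for i in np.where(np.diff(ws)>.0025)[0]]
            out.append((x,"jaw",np.percentile(j[:,1],[2,98]).round(4),"wood",np.percentile(ws,[1,99]).round(4),"gaps",[(float(a),float(b)) for a,b in gaps]))
        for o in out: print(n,*o)
E
python3 -c "
from h import *
look('6')"
```

```text
t 8.1 open 0.0277 pos [0.5102 0.1553 0.0999] F [1.1 6.3 0.1] T [ 1.18 -0.02  0.01]
w 0.49 jaw [0.2216 0.2459] wood [0.2627 0.3769] gaps [(0.2834, 0.2936)]
w 0.51 jaw [0.1981 0.2455] wood [0.2629 0.3769] gaps [(0.2835, 0.2931)]
w 0.53 jaw [0.2213 0.2452] wood [0.2631 0.3765] gaps [(0.2835, 0.2936)]
t 0.49 jaw [0.2226 0.2453] wood [0.262  0.3726] gaps [(0.2834, 0.2948), (0.3727, 0.3761)]
t 0.51 jaw [0.2312 0.2445] wood [0.2469 0.3725] gaps [(0.2459, 0.2631), (0.2827, 0.2942), (0.3725, 0.3758)]
t 0.53 jaw [0.2303 0.2456] wood [0.2625 0.3723] gaps [(0.284, 0.2937), (0.3722, 0.3757)]
```

View pics/w6.png

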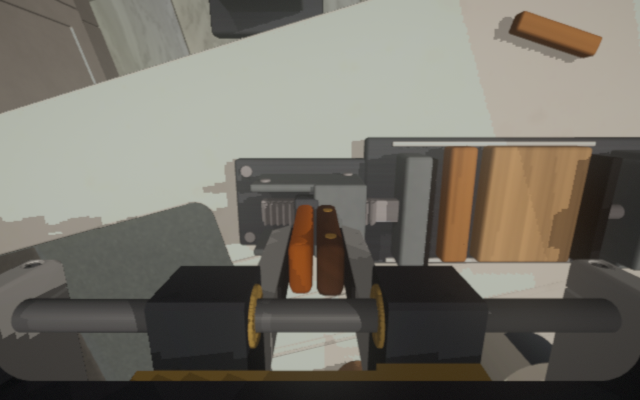

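{"op": "drive_tool", "data": {"moves": [[0, -0.015, 0, 0, 0, 0, 150], [0, -0.03, 0, 0, 0, 0, 125], [0, -0.037, 0, 0, 0, 0, 125], [0, -0.037, 0, 0, 0, 0, 125], [0, -0.037, 0, 0, 0, 0, 125], [0, -0.037, 0, 0, 0, 0, 140], [0, -0.027, 0, 0, 0, 0, 153], [0, -0.018, 0, 0, 0, 0, 165], [0, -0.008, 0, 0, 0, 0, 178], [0, -0.003, 0, 0, 0, 0, 190], [0, -0.003, 0, 0, 0, 0, 190], [0, -0.003, 0, 0, 0, 0, 190]]}}

```text
time_s: 9.75
position: [0.5103, 0.1553, 0.0999]
eef_rot: [0.004, 1.0, 0.0, 0.001]
contact_force: [0.7, 7.7, -1.4]
opening: 0.0279
```

```bash
python3 -c "
from h import *
look('7')"
```

```text
t 9.75 open 0.0279 pos [0.5103 0.1553 0.0999] F [ 0.7  7.7 -1.4] T [ 0.89 -0.11 -0.  ]
w 0.49 jaw [0.2316 0.2554] wood [0.2635 0.377 ] gaps [(0.2836, 0.2933)]
w 0.51 jaw [0.1943 0.2554] wood [0.2635 0.3766] gaps [(0.2835, 0.2935)]
w 0.53 jaw [0.2312 0.2553] wood [0.2635 0.3765] gaps [(0.2839, 0.2932)]
t 0.49 jaw [0.2321 0.2549] wood [0.262  0.3725] gaps [(0.2562, 0.2619), (0.2834, 0.2948)]
t 0.51 jaw [0.2312 0.2558] wood [0.2633 0.3722] gaps [(0.2828, 0.2943), (0.3724, 0.3759)]
t 0.53 jaw [0.2323 0.2553] wood [0.2626 0.3756] gaps [(0.284, 0.2936), (0.3722, 0.3756)]
```

{"op": "drive_tool", "data": {"moves": [[0, -0.015, 0, 0, 0, 0, 150], [0, -0.03, 0, 0, 0, 0, 125], [0, -0.037, 0, 0, 0, 0, 125], [0, -0.037, 0, 0, 0, 0, 125], [0, -0.037, 0, 0, 0, 0, 125], [0, -0.037, 0, 0, 0, 0, 140], [0, -0.027, 0, 0, 0, 0, 153], [0, -0.018, 0, 0, 0, 0, 165], [0, -0.008, 0, 0, 0, 0, 178], [0, -0.003, 0, 0, 0, 0, 190], [0, -0.003, 0, 0, 0, 0, 190], [0, -0.003, 0, 0, 0, 0, 190]]}}

```text
time_s: 11.4
position: [0.5103, 0.1553, 0.0999]
eef_rot: [0.004, 1.0, 0.001, 0.001]
contact_force: [0.0, 7.6, -1.6]
opening: 0.028
```

```bash
python3 -c "
from h import *
look('8')"
```

```text
t 11.4 open 0.028 pos [0.5103 0.1553 0.0999] F [ 0.   7.6 -1.6] T [ 0.78 -0.17  0.01]
w 0.49 jaw [0.2417 0.2653] wood [0.2415 0.3769] gaps [(0.242, 0.2722), (0.2877, 0.2936)]
w 0.51 jaw [0.1972 0.2654] wood [0.2736 0.3769] gaps [(0.241, 0.2724), (0.2876, 0.2934)]
w 0.53 jaw [0.2413 0.2651] wood [0.2411 0.3767] gaps [(0.2416, 0.2723), (0.2876, 0.2933)]
t 0.49 jaw [0.2415 0.2644] wood [0.2677 0.3725] gaps [(0.2873, 0.2948), (0.3727, 0.3761)]
t 0.51 jaw [0.2426 0.2656] wood [0.2672 0.3759] gaps [(0.2866, 0.2943), (0.3724, 0.3758)]
t 0.53 jaw [0.2418 0.2649] wood [0.2666 0.3755] gaps [(0.286, 0.2937), (0.372, 0.3756)]
```

View pics/w8.png

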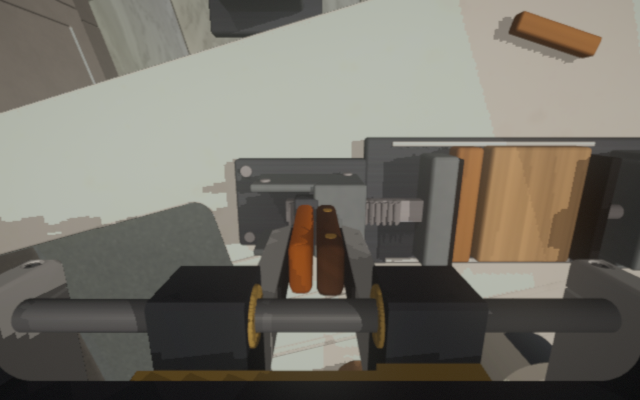

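{"op": "drive_tool", "data": {"moves": [[0, -0.015, 0, 0, 0, 0, 150], [0, -0.03, 0, 0, 0, 0, 125], [0, -0.037, 0, 0, 0, 0, 125], [0, -0.037, 0, 0, 0, 0, 125], [0, -0.037, 0, 0, 0, 0, 125], [0, -0.037, 0, 0, 0, 0, 140], [0, -0.027, 0, 0, 0, 0, 153], [0, -0.018, 0, 0, 0, 0, 165], [0, -0.008, 0, 0, 0, 0, 178], [0, -0.003, 0, 0, 0, 0, 190], [0, -0.003, 0, 0, 0, 0, 190], [0, -0.003, 0, 0, 0, 0, 190]]}}

```text
time_s: 13.05
position: [0.5102, 0.1553, 0.0999]
eef_rot: [0.003, 1.0, 0.001, 0.001]
contact_force: [1.0, 6.8, -1.1]
opening: 0.0279
```

```bash
cat >> h.py <<'E'
def crops(tag):
    a=cv2.imread(f"pics/s{tag}.png")[225:295,290:380]; b=cv2.imread(f"pics/t{tag}.png")[205:285,230:390]
    b=cv2.convertScaleAbs(b,alpha=1.5)
    a=cv2.resize(a,None,fx=4,fy=4,interpolation=cv2.INTER_CUBIC); b=cv2.resize(b,None,fx=4,fy=4,interpolation=cv2.INTER_CUBIC)
    o=np.zeros((600,640,3),np.uint8); o[:280,:360]=a; o[280:600]=b; cv2.imwrite(f"pics/c{tag}.png",o)
E
python3 -c "
from h import *
look('9');crops('9')"
```

```text
t 13.05 open 0.0279 pos [0.5102 0.1553 0.0999] F [ 1.   6.8 -1.1] T [ 0.71 -0.09 -0.07]
w 0.49 jaw [0.2507 0.2747] wood [0.2506 0.3783] gaps [(0.2511, 0.2825)]
w 0.51 jaw [0.1975 0.2743] wood [0.2827 0.3779] gaps [(0.2436, 0.249), (0.2503, 0.2821)]
w 0.53 jaw [0.2503 0.2746] wood [0.2504 0.3778] gaps [(0.2506, 0.2822)]
t 0.49 jaw [0.251  0.2739] wood [0.2756 0.3764] gaps []
t 0.51 jaw [0.2502 0.2749] wood [0.2439 0.3744] gaps [(0.244, 0.2479), (0.2479, 0.2767)]
t 0.53 jaw [0.2514 0.2745] wood [0.2762 0.3759] gaps []
```

View pics/c9.png

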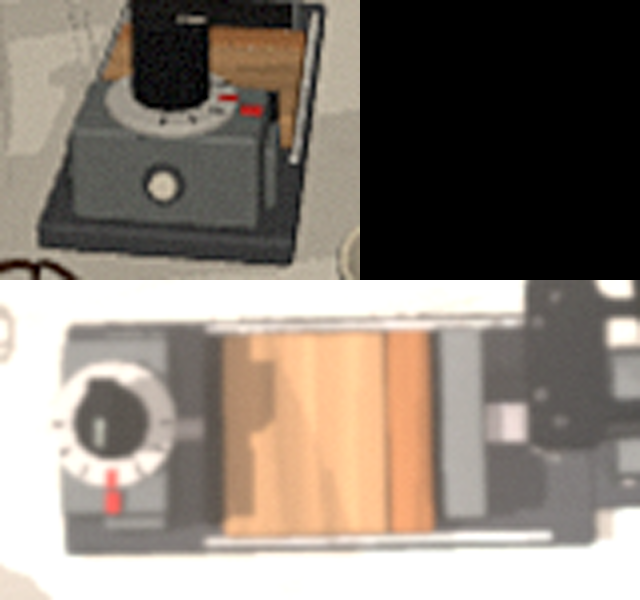

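{"op": "drive_tool", "data": {"moves": [[0, -0.015, 0, 0, 0, 0, 150], [0, -0.03, 0, 0, 0, 0, 125], [0, -0.037, 0, 0, 0, 0, 125], [0, -0.037, 0, 0, 0, 0, 125], [0, -0.037, 0, 0, 0, 0, 125], [0, -0.037, 0, 0, 0, 0, 125], [0, -0.037, 0, 0, 0, 0, 140], [0, -0.032, 0, 0, 0, 0, 147], [0, -0.026, 0, 0, 0, 0, 153], [0, -0.0215, 0, 0, 0, 0, 158], [0, -0.0215, 0, 0, 0, 0, 158], [0, -0.0215, 0, 0, 0, 0, 158]], "grip_force": 22}}

```text
time_s: 14.7
position: [0.5102, 0.1514, 0.0998]
eef_rot: [0.003, 1.0, 0.001, 0.001]
contact_force: [1.0, 6.0, -1.5]
opening: 0.0357
```

```bash
python3 -c "
from h import *
look('10');crops('10')"
```

```text
t 14.7 open 0.0357 pos [0.5102 0.1514 0.0998] F [ 1.   6.  -1.5] T [ 0.83 -0.08 -0.05]
w 0.49 jaw [0.2496 0.2737] wood [0.2496 0.3769] gaps [(0.2499, 0.2815)]
w 0.51 jaw [0.1968 0.2731] wood [0.2815 0.3768] gaps [(0.2406, 0.2444), (0.248, 0.2811)]
w 0.53 jaw [0.2492 0.273 ] wood [0.249  0.3767] gaps [(0.25, 0.2811)]
t 0.49 jaw [0.251  0.2739] wood [0.2756 0.3745] gaps []
t 0.51 jaw [0.2254 0.2732] wood [0.2419 0.3759] gaps [(0.2422, 0.2748)]
t 0.53 jaw [0.2495 0.2725] wood [0.2743 0.3757] gaps []
```

View pics/c10.png

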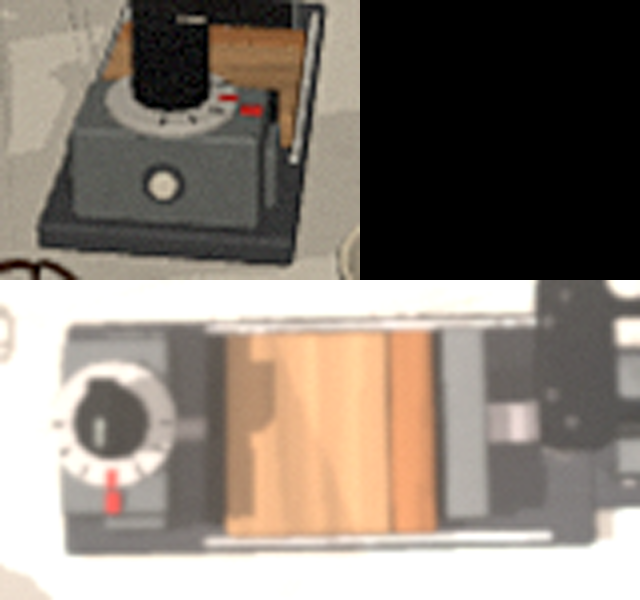

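{"op": "drive_tool", "data": {"moves": [[0, 0.003, 0, 0, 0, 0, 161], [0, 0.0065, 0, 0, 0, 0, 165], [0, 0.0065, 0, 0, 0, 0, 165]]}}

```text
time_s: 15.22
position: [0.5102, 0.1526, 0.0999]
eef_rot: [0.003, 1.0, 0.001, 0.001]
contact_force: [0.3, 1.1, -0.0]
opening: 0.0339
```

```bash
python3 -c "
from h import *
look('11');crops('11')"
```

```text
t 15.22 open 0.0339 pos [0.5102 0.1526 0.0999] F [ 0.3  1.1 -0. ] T [-0.07 -0.06  0.  ]
w 0.49 jaw [0.25  0.274] wood [0.2499 0.3775] gaps [(0.2509, 0.2821)]
w 0.51 jaw [0.197  0.2739] wood [0.2823 0.3775] gaps [(0.2463, 0.249), (0.2504, 0.2819)]
w 0.53 jaw [0.2496 0.2742] wood [0.2498 0.3774] gaps [(0.2507, 0.2814)]
t 0.49 jaw [0.251  0.2739] wood [0.2757 0.3764] gaps []
t 0.51 jaw [0.2502 0.2732] wood [0.2749 0.376 ] gaps []
t 0.53 jaw [0.2494 0.2726] wood [0.2761 0.3759] gaps []
```

View pics/c11.png

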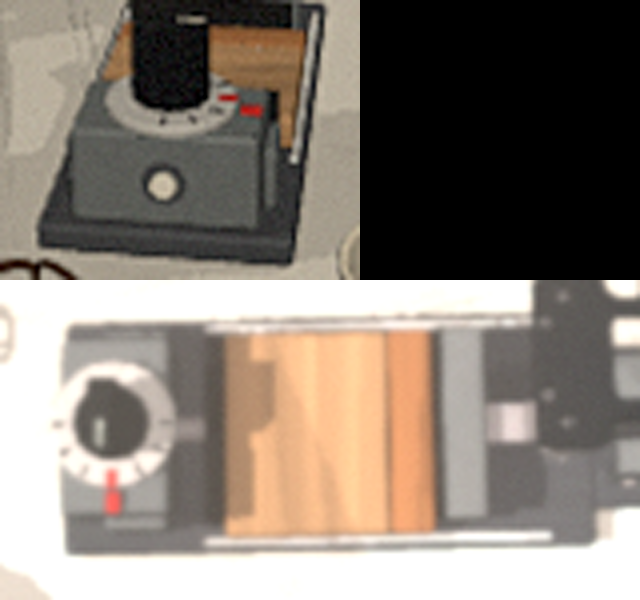

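{"op": "drive_tool", "data": {"moves": [[0, 0.004, 0, 0, 0, 0, 168], [0, 0.0075, 0, 0, 0, 0, 172], [0, 0.0095, 0, 0, 0, 0, 176], [0, 0.0095, 0, 0, 0, 0, 176], [0, 0.0095, 0, 0, 0, 0, 176]], "grip_force": 26}}

```text
time_s: 16.0
position: [0.5102, 0.1545, 0.0998]
eef_rot: [0.003, 1.0, 0.001, 0.001]
contact_force: [0.6, 0.5, 0.4]
opening: 0.0293
```

```bash
python3 -c "
from h import *
look('12');crops('12')"
```

```text
t 16.0 open 0.0293 pos [0.5102 0.1545 0.0998] F [0.6 0.5 0.4] T [-0.21 -0.06 -0.01]
w 0.49 jaw [0.2535 0.2777] wood [0.2535 0.3811] gaps [(0.254, 0.2854)]
w 0.51 jaw [0.1957 0.2774] wood [0.2504 0.3811] gaps [(0.2525, 0.2857)]
w 0.53 jaw [0.2534 0.2773] wood [0.2533 0.3808] gaps [(0.2541, 0.2853)]
t 0.49 jaw [0.2549 0.2777] wood [0.2795 0.38  ] gaps []
t 0.51 jaw [0.231  0.2769] wood [0.2463 0.3801] gaps [(0.2421, 0.246), (0.246, 0.2516), (0.2516, 0.2787)]
t 0.53 jaw [0.2532 0.2764] wood [0.28   0.3798] gaps []
```

View pics/c12.png

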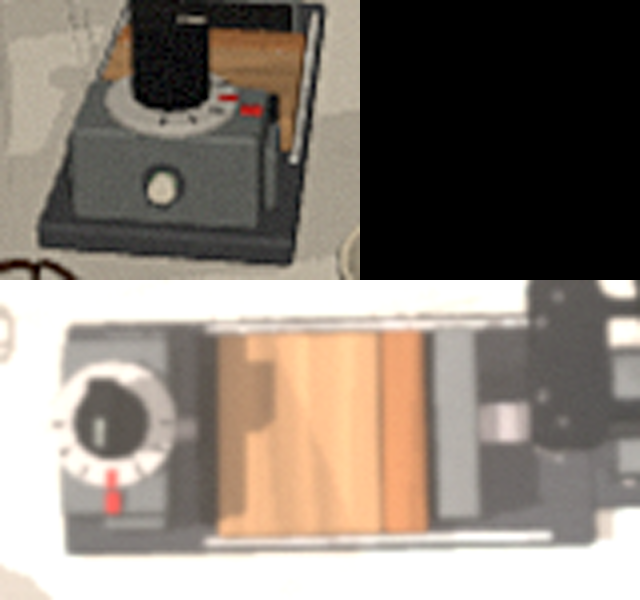

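{"op": "drive_tool", "data": {"moves": [[0, 0.002, 0, 0, 0, 0, 180], [0, 0.0035, 0, 0, 0, 0, 184], [0, 0.0035, 0, 0, 0, 0, 186], [0, 0.0035, 0, 0, 0, 0, 186]], "grip_force": 28}}

```text
time_s: 16.65
position: [0.5102, 0.1554, 0.0999]
eef_rot: [0.003, 1.0, 0.002, 0.001]
contact_force: [0.5, 5.0, -1.2]
opening: 0.0276
```

```bash
python3 -c "
from h import *
look('13');crops('13')
for tag in('s0','s5','s10','s12','s13'):
  f=load('side0' if tag=='s0' else tag); P=cloud(f)
  r=np.hypot(P[...,0]-.511,P[...,2]-.036)
  m=(r<.0045)&(P[...,1]>.44)&(P[...,1]<.48)
  # bright pixel centroid of the rod end
  hsv=cv2.cvtColor(f['pixels'],cv2.COLOR_RGB2HSV); b=np.zeros((400,640),bool); b[262:282,318:342]=f['pixels'][262:282,318:342].min(2)>110
  v,u=np.where(b); sub=hsv[262:290,318:342]; g=((sub[...,0]>40)&(sub[...,0]<85)&(sub[...,1]>70)).sum(); 
  print(tag,m.sum(),np.median(P[m],0).round(4) if m.sum() else '', 'uv',u.mean().round(2),v.mean().round(2),len(u),'green px',g)
f=load('s13'); a=f['pixels'][258:286,316:346,::-1]; cv2.imwrite('pics/rod.png',cv2.resize(a,None,fx=20,fy=20,interpolation=cv2.INTER_NEAREST))
"
```

```text
t 16.65 open 0.0276 pos [0.5102 0.1554 0.0999] F [ 0.5  5.  -1.2] T [ 0.28 -0.08 -0.04]
w 0.49 jaw [0.2552 0.2793] wood [0.2551 0.3827] gaps [(0.2556, 0.2867)]
w 0.51 jaw [0.1974 0.2787] wood [0.2871 0.3826] gaps [(0.2409, 0.2441), (0.2456, 0.2493), (0.2556, 0.287)]
w 0.53 jaw [0.2547 0.279 ] wood [0.2548 0.3825] gaps [(0.2555, 0.2865)]
t 0.49 jaw [0.2549 0.2795] wood [0.2815 0.38  ] gaps []
t 0.51 jaw [0.2312 0.2789] wood [0.2441 0.38  ] gaps [(0.2402, 0.244), (0.2479, 0.2537), (0.2537, 0.2806)]
t 0.53 jaw [0.2554 0.2783] wood [0.2801 0.38  ] gaps []
s0 22 [0.5106 0.4575 0.0362] uv 330.21 270.91 34 green px 0
s5 21 [0.5106 0.4574 0.0367] uv 330.21 270.91 34 green px 0
s10 19 [0.5105 0.458  0.0376] uv 330.17 271.0 35 green px 0
s12 25 [0.5101 0.4613 0.0367] uv 329.9 271.9 39 green px 2
s13 26 [0.5106 0.4615 0.0372] uv 329.79 272.16 38 green px 3
```

View pics/rod.png

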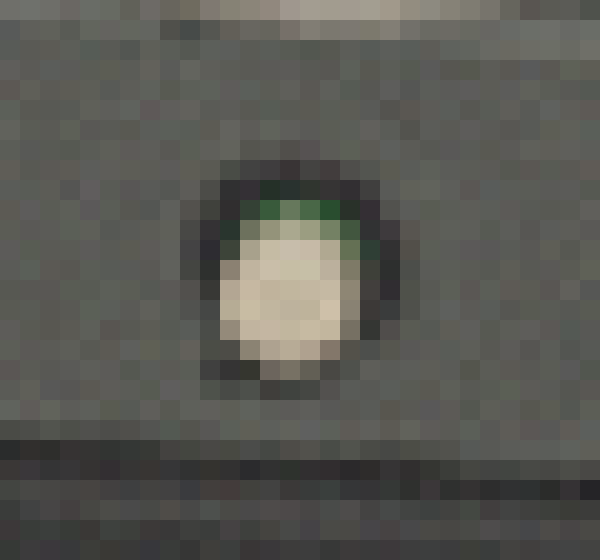

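View pics/c13.png

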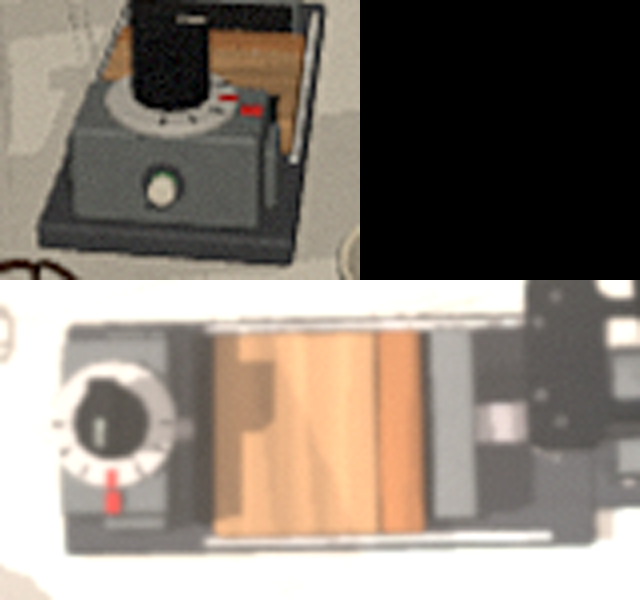

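View pics/w13.png

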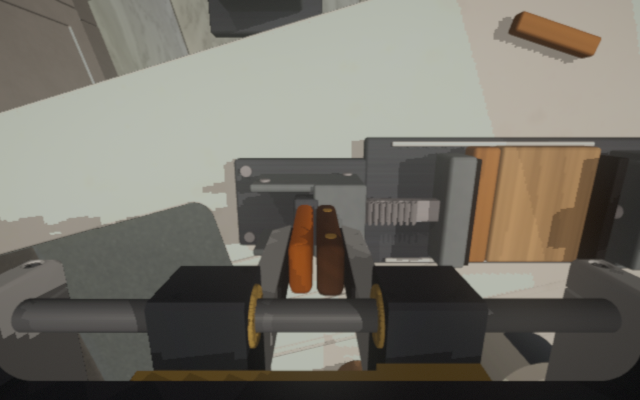

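{"op": "drive_tool", "data": {"moves": [[0, 0, 0, 0, 0, 0, 186], [0, 0, 0, 0, 0, 0, 186], [0, 0, 0, 0, 0, 0, 186], [0, 0, 0, 0, 0, 0, 186]]}}

```text
time_s: 17.3
position: [0.5102, 0.1554, 0.0999]
eef_rot: [0.003, 1.0, 0.002, 0.001]
contact_force: [0.1, 4.8, -0.7]
opening: 0.0279
```

```bash
python3 -c "
from h import *
s=robot.sense(); print(s['opening'],s['position'],s['contact_force'],s['time_s'])
f=shot('side','s14'); P=cloud(f); r=np.hypot(P[...,0]-.511,P[...,2]-.036); m=(r<.0045)&(P[...,1]>.44)&(P[...,1]<.48)
b=f['pixels'][262:282,318:342].min(2)>110; v,u=np.where(b); print(np.median(P[m],0),u.mean()+318,v.mean()+262)
print(robot.hand_in())"
```

```text
0.027911771396226165 [0.51023837 0.15537809 0.09986157] [ 0.14407612  4.77810894 -0.72686296] 17.3
[0.5107523  0.46186228 0.03696827] 329.7894736842105 272.1578947368421
the job is handed in; nothing more can be done
None
```

I turned the dial about 62° clockwise until its white line was at the red mark. I then pumped the trigger: four full strokes, and a fifth that I squeezed and held. The job was handed in at 17.3 s with the trigger still fully squeezed.

My last checks showed:
- **Dial:** in a close wrist view, the pointer line was in line with the red mark.
- **Wood:** I saw no gap between jaw, strip, board and pad in either the top or wrist views.
- **Gauge rod:** the green ring is visible in the side view and no red shows. The rod end was in the same place in both side pictures, 0.65 s apart.
- **Trigger:** the gripper opening was 27.9 mm, against 28 mm for fully squeezed.

The measurements of how far the pad was pushed in disagree a little. Depth on the rod end gives about 4 to 4.5 mm, while jaw and board movement give about 5.5 mm. Both are between the green limit (3 mm) and the red one (10 mm).

I measured only about 8 mm of jaw advance on the first stroke instead of 10. The fourth stroke had already just reached the pad, and the jaw slipped back about 1 mm when I released it. That is why the fifth stroke was needed.

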